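# Throw the jig's toggle clamp with the extension bar

### The job

Clamp the slatted crate panel in the gluing jig: take the square steel tube from its rack, slip it well onto the clamp's short lever and, using it as an extension bar, swing the lever past its dead point and fully home so that the plunger presses the panel against the fence. Then draw the bar off and lay it back in both saddles of its rack. Do not touch the lever or the panel with the gripper, and leave the other things on the table where they are.

Things in the scene. Friction and masses are not known exactly. Their poses are not given: they have to be found in the camera images.
- bar_center (a point): Centre of the loose extension bar: a plain steel square tube 170 mm long, 30 x 30 mm outside, wall 3 mm (24 x 24 mm inside), open at both ends, 0.2 to 0.4 kg; both ends are alike. Its x axis runs along the tube, z up. It starts lying in the two saddles of its rack, its centre 30 mm above the table.
- rack_seat (a point): Fixed wooden bar rack, left or right of the jig: where the bar's centre belongs, 30 mm above the table; x along the bar. Its two saddles (18 mm long, centred 62 mm either side along x) have floors 15 mm up, slots 48 mm wide and cheeks 29 mm high, 80 mm wide overall. Between them only a 5 mm board: the bar can be gripped at its middle from above. A low tray of ornaments stands on the other side.
- pivot (a point): Axis of the clamp's lever, 70 mm above the table, at mid-height of the lever. x points along the plunger from the pivot to the fence, roughly to the robot's left; z up. The fixed jig board (18 mm thick, 220 mm wide) reaches from 50 mm behind the pivot to 260 mm ahead; the fence's face is at x = 235 mm. No part of the clamp is higher than 85 mm above the table.
- lever (a joint): Angle of the clamp's lever about the vertical axis through the pivot: 0 open (the start), growing counter-clockwise seen from above; dead point at 1.05 rad, stop (fully home) at 1.30 rad. A spring resists up to the dead point (at most about 2.1 N m, 16 N at 130 mm from the pivot) and drives the lever on to the stop beyond it; let go before, it swings back open.
- lever_tip (a point): Free end of the clamp's short, level steel lever, 96 mm from the pivot; x points outward along it. Section 16 x 16 mm (last 6 mm: 10 x 10). A 32 mm wide collar 33 to 40 mm from the pivot stops a tube slipped on. Seen from above it points 0.92 rad counter-clockwise of the plunger direction (the pivot's x) when open and 2.22 rad when home: always roughly towards the robot. Under its sweep nothing is higher than 45 mm.
- pad: Rubber pad on the clamp's plunger, 56 mm wide, spring-backed; origin at the middle of its face, 38 mm above the table; x axis is the pressing direction. The lever drives it forward about 20 mm.
- panel_center (a point): Centre of the loose crate panel of grey slats, 90 mm (along the jig's x) by 180 mm by 24 mm, lying on the jig board between two guide strips, 6 to 11 mm short of the fence; its centre is at 189.6 mm along the jig's x from the pivot when it touches the fence.
- panel: The same crate panel; origin at the centre of its underside.
- bar: The same extension bar; origin at the centre of its underside.
There are look-alikes about, which are no part of the job. What is shaped like the part that bears rack_seat but orange is not meant.

How it is judged:
By the outcome, as a careful person would: the job done as asked, in the order asked, and still so for the second after the job is handed in, with the robot touching nothing.
It also fails if it takes over 61 s, if anything falls off the work surface, if the arm or the gripper's body presses on something with over 40 N, if the wrist force passes 120 N, or if a joint passes its speed limit or range.

### The arm

A 6-joint arm with a two-finger parallel gripper is mounted at the origin on the work surface. World frame = base frame: x ahead of the robot, y to its left, z up, the work surface at z = 0. Lengths are in m, angles in rad, forces in N, time in s.
With the tool pointing down it reaches from about 0.3 to 0.875 m from the base axis. Payload 6.4 kg.
Tool frame: the origin (TCP) lies midway between the tips of the shut fingers; the grasp point (between the pads) lies 19 mm behind it (grasp_offset is the distance from the TCP to the grasp point, in m); z points along the fingers, y is the line along which they close (so a half turn about z gives the same grasp; the last joint's range is limited). The gripper opens to 85 mm and grips with 20 to 120 N. Pads are 22 mm wide; open, the fingers measure 114 mm over their backs; the gripper's body (76 mm by 85 mm) begins 54 mm behind the grasp point. The pads swing forward as they close: fully open they stand 13 mm farther back than shut.
Start: joints at [0.935, 0.181, 1.607, -0, 1.354, -0.206], TCP at [0.24, 0.523, 0.231] pointing down, gripper open.
Joint ranges: [-2.99, 2.99], [-0.89, 2.07], [0.3, 2.58], [-1.14, 4.28], [0, 2.63], [-3.12, 3.12]. Speed limits (rad/s): [2.57, 2.57, 3.01, 3.14, 3.14, 3.14].

### API

Orientations are given as a unit quaternion [w, x, y, z].
In Python, from bench import * gives the robot as it stands. The module is installed in compiled form; this text tells all that it offers.
- The arm moves only by the tool servo_tool, never from a script. Its argument "commands" is text: rows parted by semicolons, each of 7 numbers parted by spaces: the turn, a rotation vector about the tool's x, y, z in rad, then the shift along the tool's x, y, z in mm, then the opening, from 0 (shut) to 1 (fully open). In form: wx wy wz dx dy dz claw; .... A call has 1 to 5 rows; each row shifts and turns the commanded pose from where the row before left it, along the tool's axes as they then stand; what a row does not reach is not made up. A row lasts 1/8 s, in which the tool goes at most 62.5 mm and 10.7 degrees, less where a joint would pass 70% of its speed; a pose out of reach is approached as far as the arm can. A call with a gripper value outside its range is refused whole. The fingers move at their own pace and stop on an object; the grip force is fixed at half the most. Time passes only in rows, so rows that do not move let the fingers close. It gives the time, the measured TCP pose, the force, the opening and the grip force at its end, in the units of the state.
- get_obs(): the state, without advancing time (a new reading comes with each control period).
- camera(name): name is "side" or "top"; returns the picture (384x512x3 uint8, blue, green, red); there is no depth.
- calibration(name): a dict with "fx", "fy", "cx", "cy" (pixels), "k1" (the pictures are not rectified: a ray, as slopes to the right and down, at radius r is drawn at 1 + k1 r^2 times it, then the intrinsics apply), "R" (3x3) and "t" (3): a world point X has camera coordinates R X + t. Camera axes: x right, y down, z forward; pixel columns grow to the right and rows downward; lengths in m; the calibration is good to about 2 mm. A picture is of the moment at which its call begins. calibration takes no time and is no camera call.
- hand_in(): hands the job in; it is judged then, once.
The state is a dict: "time_s": time; "q": joint angles; "dq": joint speeds; "joint_efforts": joint torques, N m; "eef_pos": TCP position; "eef_rot": TCP orientation; "wrist_force": force on the tool from outside, world axes, zero at the start; "torque": the same for the moment, N m; "opening": opening from 0.0 (shut) to 1.0 (fully open); "grasp_force": force on a finger pad.
Only numpy, scipy, OpenCV 4.12 (cv2) and the standard library are available. Lean on these libraries where they do the work, as an engineer would, in place of code of your own. Each camera call takes 0.05 s, during which the arm holds its last target. There are 200 camera calls.

## Working session

There is one attempt and no reset: what is moved stays moved. The work goes in short steps, Python scripts to look and compute and a tool call to move; the robot and the scene stay as the last step left them, time stands still between calls to the robot, and variables do not carry over. Pictures are saved under pics/ and viewed, at most 10 in all, crops included, and the job is handed in when it is done.

Besides the shell and the picture viewer there is one more tool, called in YAML: its name, and indented under it one key for each argument. servo_tool: Moves the arm, as the interface text tells. Its arguments: {"type":"object","properties":{"commands":{"type":"string"}},"required":["commands"]}

```bash
mkdir -p pics; cat > h.py <<'E'
from bench import *
import numpy as np, cv2
from scipy.spatial.transform import Rotation as Ro
def ray(name,px):
    c=calibration(name);K=np.array([[c['fx'],0,c['cx']],[0,c['fy'],c['cy']],[0,0,1]])
    u=cv2.undistortPoints(np.array(px,float).reshape(-1,1,2),K,np.array([c['k1'],0,0,0.]))[:,0] if 0 else None
    d=(np.array(px,float).reshape(-1,2)-[c['cx'],c['cy']])/[c['fx'],c['fy']]
    s=d.copy()
    for _ in range(20): s=d/(1+c['k1']*(s**2).sum(1,keepdims=True))
    R=np.array(c['R']);t=np.array(c['t'])
    return -R.T@t,np.c_[s,np.ones(len(s))]@R
def onz(name,px,z):
    o,d=ray(name,px); return o+d*((z-o[2])/d[:,2])[:,None]
def proj(name,X):
    c=calibration(name);p=np.atleast_2d(X)@np.array(c['R']).T+np.array(c['t']);s=p[:,:2]/p[:,2:]
    s=s*(1+c['k1']*(s**2).sum(1,keepdims=True)); return s*[c['fx'],c['fy']]+[c['cx'],c['cy']]
E
sed -i '/if 0 else None/d' h.py
python3 - <<'E'
from h import *
for n in('top','side'):
    im=camera(n);cv2.imwrite(f'pics/{n}0.png',im);cv2.imwrite(f'pics/{n}0b.png',cv2.resize(im,(800,600),interpolation=cv2.INTER_CUBIC))
    o,d=ray(n,[256,192]);print(n,o,d)
s=get_obs();print(s['eef_pos'],s['eef_rot'],s['time_s'],s['wrist_force'])
E
```

```text
top [ 0.38983323 -0.02674039  1.06301002] [[ 0.1197851  -0.00481619 -0.99284833]]
side [ 0.19881725 -0.6697712   0.52015642] [[ 0.35817159  0.77463476 -0.52123846]]
[0.23928334 0.52233247 0.23048283] [-3.24618537e-04  2.13235858e-01  9.77000446e-01 -7.00992962e-04] 0.1 [0.38400226 0.35311265 0.82023338]
```

View pics/top0b.png

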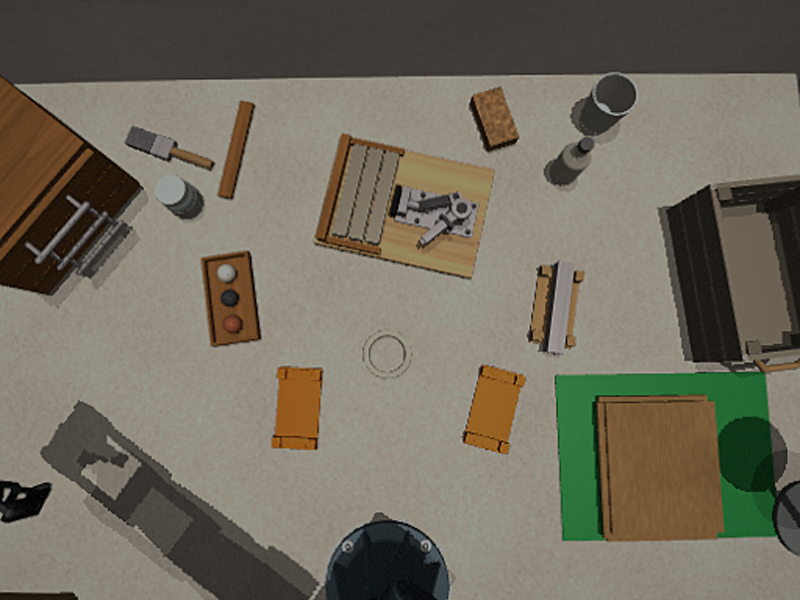

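View pics/side0b.png

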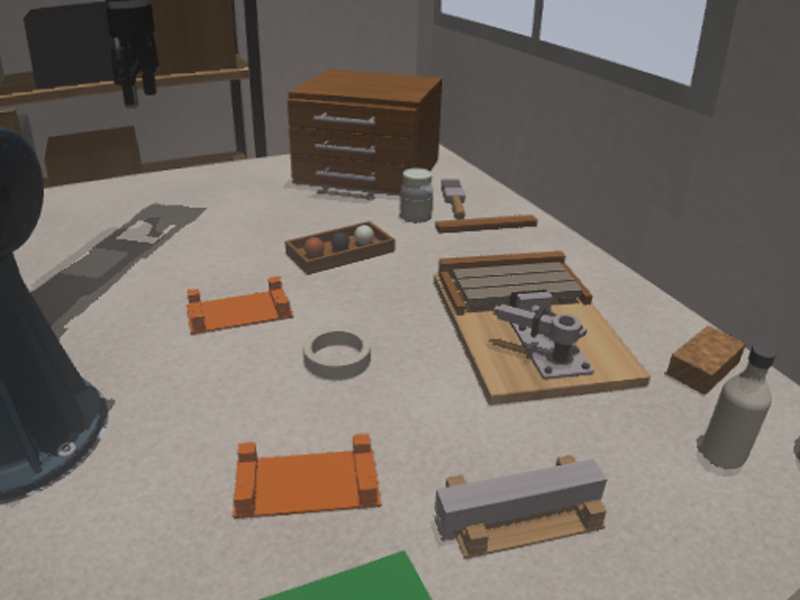

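Top view: the rack with the bar is at about (560,307) in the 800x600 picture. The clamp's pivot is near (460,207), the lever tip near (422,243), and the panel at (365,195), left of the clamp. The orange racks are the look-alikes. I'll zoom in on the clamp and the rack.

```bash
python3 - <<'E'
from h import *
im=cv2.imread('pics/top0.png')
a=cv2.resize(im[80:185,195:325],None,fx=6,fy=6,interpolation=cv2.INTER_CUBIC)[:600,:800]
b=cv2.resize(im[155:240,325:385],None,fx=7,fy=7,interpolation=cv2.INTER_CUBIC)
cv2.imwrite('pics/ca.png',a);cv2.imwrite('pics/cb.png',b)
E
```

```text
(no output)
```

View pics/ca.png

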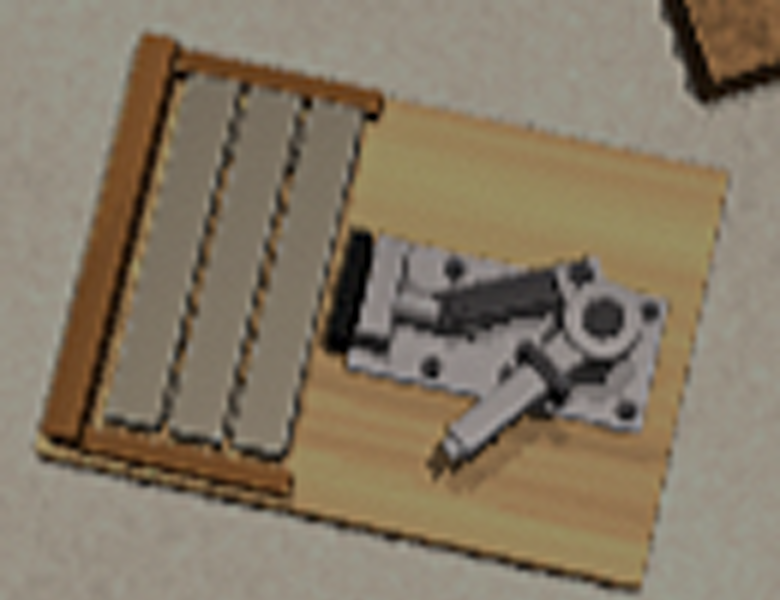

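View pics/cb.png

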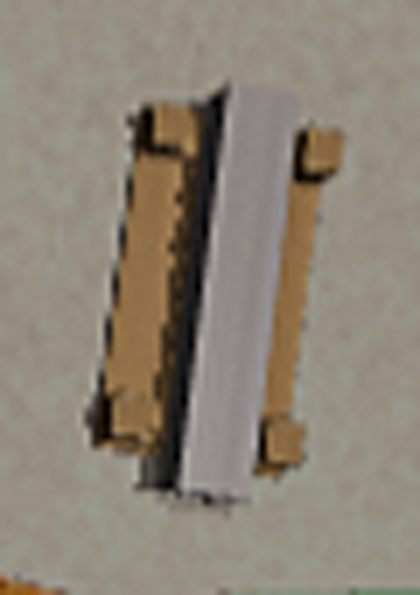

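Clamp crop: board corners are at (728,172), (640,588) and (38,448), the pivot knob is at (603,318), and the lever tip is at about (440,462). Rack crop: the bar's top face corners are (228,88), (298,95), (248,497) and (183,488), with the cheeks around it. Next I turn these into positions.

```bash
python3 - <<'E'
from h import *
np.set_printoptions(precision=4,suppress=True)
A=lambda p:(np.array(p,float)+.5)/6-.5+[195,80]
B=lambda p:(np.array(p,float)+.5)/7-.5+[325,155]
bar=onz('top',B([(228,88),(298,95),(248,497),(183,488)]),.045);print('bar',bar[:,:2],bar.mean(0));
ax=(bar[0]+bar[1]-bar[2]-bar[3])[:2]/2;print('len',np.linalg.norm(ax),'yaw',np.arctan2(ax[1],ax[0]))
# cheeks outer corners at z=.029: TL,TR,BR,BL
ck=onz('top',B([(150,105),(345,132),(300,467),(107,440)]),.029);print('rack',ck[:,:2],ck.mean(0))
ax=(ck[0]+ck[1]-ck[2]-ck[3])[:2]/2;print('len',np.linalg.norm(ax),'yaw',np.arctan2(ax[1],ax[0]), np.linalg.norm(ck[0]-ck[1]))
bd=onz('top',A([(728,172),(640,588),(38,448)]),.018)[:,:2];print('board',bd)
e=bd[2]-bd[1];w=bd[0]-bd[1];print(np.linalg.norm(e),np.linalg.norm(w),np.arctan2(*e[::-1]),np.arctan2(*w[::-1])-np.pi/2+np.pi)
pv=onz('top',A([603,318]),.085);print('pivot',pv)
u=e/np.linalg.norm(e);m=(bd[0]+bd[1])/2;print('pivot from board',m+u*.05)
tip=onz('top',A([442,462]),.075);print('tip',tip,np.linalg.norm(tip-pv),np.arctan2(*(tip-pv)[:2][::-1]))
# side view projection check
print(proj('side',[pv[0],pv[1],.085])*800/512,proj('side',bar.mean(0))*800/512)
E
```

```text
bar [[ 0.5811 -0.3255]
 [ 0.5778 -0.3544]
 [ 0.4127 -0.3252]
 [ 0.4167 -0.299 ]] [ 0.4971 -0.326   0.045 ]
len 0.1670463803529081 yaw -0.1677703751591376
rack [[ 0.5773 -0.297 ]
 [ 0.5647 -0.3785]
 [ 0.4251 -0.352 ]
 [ 0.4373 -0.2728]] [ 0.5011 -0.3251  0.029 ]
len 0.14208981268020074 yaw -0.17957820196922822 0.08239335562838752
board [[ 0.7697 -0.2175]
 [ 0.557  -0.1662]
 [ 0.6317  0.1311]]
0.3065603530703057 0.21872013004775376 1.3246480565426615 1.3343998554410443
pivot [[ 0.6748 -0.1439  0.085 ]]
pivot from board [ 0.6755 -0.1434]Traceback (most recent call last):
  File "<stdin>", line 14, in <module>
TypeError: arctan2() takes from 2 to 3 positional arguments but 1 were given
```

```bash
cat >> h.py <<'E'
def Rd(psi):
    c,s=np.cos(psi),np.sin(psi); return np.array([[c,s,0],[s,-c,0],[0,0,-1.]])
def cur():
    s=get_obs();q=s['eef_rot'];return np.array(s['eef_pos']),Ro.from_quat([q[1],q[2],q[3],q[0]]).as_matrix(),s
def plan(wps,claw,start=None):
    "wps: (x,y,z,psi,nrows); shifts in axes at the row's start"
    p,R,s=cur() if start is None else start
    out=[]
    for x,y,z,psi,n in wps:
        P=np.array([x,y,z]);w=Ro.from_matrix(R.T@Rd(psi)).as_rotvec()
        p0,R0=p,R
        for k in range(1,n+1):
            pt=p0+(P-p0)*k/n; Rt=R0@Ro.from_rotvec(w*k/n).as_matrix()
            d=np.round((R.T@(pt-p))*1000,1);ww=np.round(Ro.from_matrix(R.T@Rt).as_rotvec(),3)
            out.append(' '.join(f'{v:g}' for v in np.r_[ww,d]+0.)+f' {claw}')
            p=p+R@d/1000;R=R@Ro.from_rotvec(ww).as_matrix()
    for i in range(0,len(out),5): print('; '.join(out[i:i+5]))
E
python3 - <<'E'
from h import *
print(proj('side',[[.675,-.1435,.085],[.497,-.326,.045],[.615,-.069,.07]])*800/512)
plan([(.499,-.325,.15,-.175+np.pi,20)],1)
E
```

```text
[[566.52351586 318.58338512]
 [524.02709536 483.9003263 ]
 [494.51845082 309.09683902]]
0 0 -0.013 -29.5 -33.1 4.1 1; 0 0 -0.012 -29 -33.5 4 1; 0 0 -0.013 -28.6 -33.8 4.1 1; 0 0 -0.013 -28.2 -34.2 4.1 1; 0 0 -0.013 -27.7 -34.5 4 1
0 0 -0.012 -27.3 -35 4.1 1; -0.001 0 -0.013 -26.9 -35.2 4 1; 0 0 -0.013 -26.4 -35.6 4.1 1; 0 0 -0.013 -25.9 -35.9 4 1; 0 0 -0.012 -25.5 -36.3 4 1
0 0 -0.013 -25 -36.5 4.1 1; 0 0 -0.013 -24.5 -36.9 4 1; 0 0 -0.013 -24.1 -37.2 4 1; 0 0 -0.012 -23.6 -37.5 4.1 1; 0 0 -0.013 -23.1 -37.8 4 1
0 0 -0.013 -22.7 -38.1 4 1; 0 0 -0.013 -22.1 -38.4 4 1; 0 0 -0.012 -21.7 -38.7 4.1 1; 0 -0.001 -0.013 -21.1 -38.9 4 1; 0 0 -0.013 -20.7 -39.2 4 1
```

servo_tool:
  commands: "0 0 -0.013 -29.5 -33 4 1; 0 0 -0.012 -29 -33.5 4 1; 0 0 -0.013 -28.5 -34 4 1; 0 0 -0.013 -28 -34 4 1; 0 0 -0.013 -27.5 -34.5 4 1"

```text
time_s: 0.72
eef_pos: [0.3041, 0.3098, 0.2109]
eef_rot: [-0.0, 0.181, 0.983, -0.0]
wrist_force: [0.4, -0.6, -0.5]
opening: 0.999
grasp_force: 0.0
```

servo_tool:
  commands: "0 0 -0.012 -27.5 -35 4 1; 0 0 -0.013 -27 -35 4 1; 0 0 -0.013 -26.5 -35.5 4 1; 0 0 -0.013 -26 -36 4 1; 0 0 -0.012 -25.5 -36.5 4 1"

```text
time_s: 1.35
eef_pos: [0.3696, 0.0978, 0.1911]
eef_rot: [0.0, 0.151, 0.989, 0.0]
wrist_force: [0.3, 0.9, -0.1]
opening: 0.999
grasp_force: 0.0
```

servo_tool:
  commands: "0 0 -0.013 -25 -36.5 4 1; 0 0 -0.013 -24.5 -37 4 1; 0 0 -0.013 -24 -37 4 1; 0 0 -0.012 -23.5 -37.5 4 1; 0 0 -0.013 -23 -38 4 1"

```text
time_s: 1.98
eef_pos: [0.4341, -0.114, 0.1709]
eef_rot: [-0.0, 0.119, 0.993, 0.0]
wrist_force: [0.7, 0.8, -0.1]
opening: 1.001
grasp_force: 0.0
```

servo_tool:
  commands: "0 0 -0.013 -22.5 -38 4 1; 0 0 -0.013 -22 -38.5 4 1; 0 0 -0.012 -21.5 -38.5 4 1; 0 0 -0.013 -21 -39 4 1; 0 0 -0.013 -20.5 -39 4 1"

```text
time_s: 2.6
eef_pos: [0.4984, -0.3253, 0.1506]
eef_rot: [-0.0, 0.087, 0.996, 0.0]
wrist_force: [1.1, -0.0, 0.6]
opening: 0.999
grasp_force: 0.0
```

```bash
python3 - <<'E'
from h import *
p,R,s=cur();print(p,np.arctan2(R[1,0],R[0,0]),s['dq'].round(3) if hasattr(s['dq'],'round') else s['dq'],s['time_s'])
print(s['q'])
plan([(.499,-.325,.05,-.175+np.pi,3),(.499,-.325,.0135,-.175+np.pi,2)],1)
E
```

```text
[ 0.49839742 -0.32526272  0.15061414] 2.967021513744209 [-0.305  0.588 -0.675  0.002  0.079 -0.409] 2.6
[-7.77499067e-01  3.07011258e-01  1.62452056e+00  6.83247691e-05
  1.21091225e+00 -2.17374816e+00]
0 0 0 -0.2 0.1 33.5 1; 0 0 0 -0.2 0.1 33.6 1; 0.001 -0.001 0 -0.2 0.1 33.5 1; 0 0 0 0 0 18.3 1; 0 0 0 0 0 18.2 1
```

servo_tool:
  commands: "0 0 0 0 0 33 1; 0 0 0 0 0 33 1; 0 0 0 0 0 33 1; 0 0 0 0 0 19 1; 0 0 0 0 0 19 1"

```text
time_s: 3.22
eef_pos: [0.4986, -0.3241, 0.0136]
eef_rot: [0.0, 0.087, 0.996, -0.0]
wrist_force: [0.5, 0.2, 1.1]
opening: 0.999
grasp_force: 0.0
```

servo_tool:
  commands: "0 0 0 0 0 0 0; 0 0 0 0 0 0 0; 0 0 0 0 0 0 0; 0 0 0 0 0 0 0; 0 0 0 0 0 0 0"

```text
time_s: 3.85
eef_pos: [0.4993, -0.325, 0.0158]
eef_rot: [0.001, 0.087, 0.996, -0.001]
wrist_force: [-1.1, -1.1, 6.4]
opening: 0.34
grasp_force: 60.5
```

servo_tool:
  commands: "0 0 0 0 0 0 0; 0 0 0 0 0 0 0; 0 0 0 0 0 0 0; 0 0 0 0 0 0 0"

```text
time_s: 4.35
eef_pos: [0.4993, -0.325, 0.0158]
eef_rot: [0.001, 0.087, 0.996, -0.001]
wrist_force: [-0.5, -0.2, 5.6]
opening: 0.343
grasp_force: 60.5
```

```bash
python3 - <<'E'
from h import *
d=np.array([np.cos(2.25),np.sin(2.25)]);P=np.array([.675,-.1437])+.210*d
plan([(.499,-.325,.14,2.967,5),(*P,.13,2.25,10),(*P,.0558,2.25,5)],0)
E
```

```text
0 0 0 0 -0.1 -24.8 0; -0.001 0.001 0 0 0 -24.9 0; 0 0 0 0 0 -24.8 0; 0 0.001 0 0.1 -0.1 -24.8 0; -0.001 0 0 0 0 -24.9 0
0 0 0.072 1.7 34.7 1 0; 0 0 0.071 4.1 34.5 1 0; 0 0 0.072 6.6 34.1 1 0; 0 0 0.072 9 33.6 1 0; 0 0 0.071 11.4 32.8 1.1 0
0 0 0.072 13.7 32 1 0; 0 0 0.072 16 30.8 1 0; 0 0 0.072 18.2 29.6 1 0; 0 0 0.071 20.2 28.3 1 0; 0 0 0.072 22.2 26.7 1 0
0 0 0 0 0 14.8 0; 0 0 0 0 0 14.9 0; 0 0 0 0 0 14.8 0; 0 0 0 0 0 14.9 0; 0 0 0 0 0 14.8 0
```

servo_tool:
  commands: "0 0 0 0 0 -15 0; 0 0 0 0 0 -25 0; 0 0 0 0 0 -25 0; 0 0 0 0 0 -30 0; 0 0 0 0 0 -30 0"

```text
time_s: 4.97
eef_pos: [0.4979, -0.3234, 0.1404]
eef_rot: [-0.0, 0.087, 0.996, 0.0]
wrist_force: [0.1, -0.8, -2.6]
opening: 0.343
grasp_force: 59.5
```

servo_tool:
  commands: "0 0 0.072 1.5 34.5 1 0; 0 0 0.072 4 34.5 1 0; 0 0 0.072 6.5 34 1 0; 0 0 0.072 9 33.5 1 0; 0 0 0.072 11.5 33 1 0"

```text
time_s: 5.6
eef_pos: [0.5204, -0.1505, 0.1346]
eef_rot: [-0.0, 0.265, 0.964, 0.0]
wrist_force: [0.5, 0.1, -2.2]
opening: 0.337
grasp_force: 59.6
```

servo_tool:
  commands: "0 0 0.072 13.5 32 1 0; 0 0 0.072 16 31 1 0; 0 0 0.071 18 29.5 1 0; 0 0 0.071 20 28.5 1 0; 0 0 0.071 22 26.5 1 0"

```text
time_s: 6.22
eef_pos: [0.5433, 0.0213, 0.1296]
eef_rot: [-0.0, 0.432, 0.902, -0.0]
wrist_force: [-0.0, -0.3, -2.1]
opening: 0.34
grasp_force: 59.7
```

servo_tool:
  commands: "0 0 0 0 0 15 0; 0 0 0 0 0 15 0; 0 0 0 0 0 15 0; 0 0 0 0 0 15 0; 0 0 0 0 0 10 0"

```text
time_s: 6.85
eef_pos: [0.5431, 0.0195, 0.0578]
eef_rot: [-0.001, 0.432, 0.902, -0.0]
wrist_force: [-0.1, 0.3, -3.2]
opening: 0.342
grasp_force: 59.8
```

```bash
python3 - <<'E'
from h import *
p,R,s=cur();print(p,np.arctan2(R[1,0],R[0,0]),s['time_s'],R[2])
a=camera('top');b=camera('side');cv2.imwrite('pics/t1.png',a);cv2.imwrite('pics/s1.png',b)
A=cv2.resize(a[80:200,210:310],None,fx=4,fy=4,interpolation=cv2.INTER_CUBIC)
B=cv2.resize(b[150:270,270:400],None,fx=3,fy=4,interpolation=cv2.INTER_CUBIC)
B=cv2.resize(b[150:270,280:380],None,fx=4,fy=4,interpolation=cv2.INTER_CUBIC)
cv2.imwrite('pics/c1.png',np.hstack([A,B]))
E
```

```text
[0.54310882 0.01949012 0.05784374] 2.2489119760369705 6.85 [ 0.00118967 -0.0010591  -0.99999873]
```

View pics/c1.png

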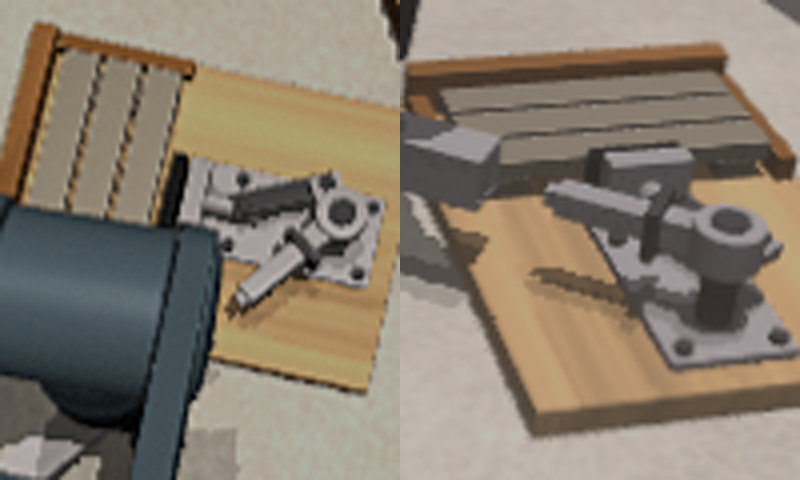

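Left: the arm hides the bar from above, and the lever tip is visible at (238,305). Right: the bar's near end is about (478,178) and the lever tip (550,197), roughly in line. I'll check both against projections.

```bash
python3 - <<'E'
from h import *
np.set_printoptions(precision=1,suppress=True)
p,R,s=cur();d=-R[:,0];n=R[:,1];c=p+np.array([0,0,.0142])
f=lambda X:(proj('side',X)-[280,150])*4+[401.5,1.5]
E=c+d*.085;v=np.array([0,0,1.])
print('end TL?',f([E+.015*(a*n+b*v) for a,b in((1,1),(-1,1),(-1,-1),(1,-1),(0,0))]))
pv=np.array([.675,-.1437,.07]);
print('tip, top edges',f([pv-.096*d, pv-.090*d+.008*(v+n),pv-.090*d+.008*(v-n),pv-.09*d+.008*(-v-n)]),'knob',f(pv+[0,0,.015]))
g=lambda X:(proj('top',X)-[210,80])*4+1.5
print('top tip',g(pv-.096*d),'knob',g(pv+[0,0,.015]))
b=cv2.imread('pics/s1.png');cv2.imwrite('pics/c2.png',cv2.resize(b[165:225,350-40:350+40],None,fx=10,fy=10,interpolation=cv2.INTER_CUBIC))
E
```

```text
end TL? [[507.  138.6]
 [486.  164.4]
 [481.4 213.6]
 [502.3 187. ]
 [494.3 176. ]]
tip, top edges [[547.1 192.5]
 [564.7 175.3]
 [554.3 189.6]
 [551.2 215.9]] knob [[732.  217.3]]
top tip [[236.2 301.4]] knob [[341.5 211.6]]
```

View pics/c2.png

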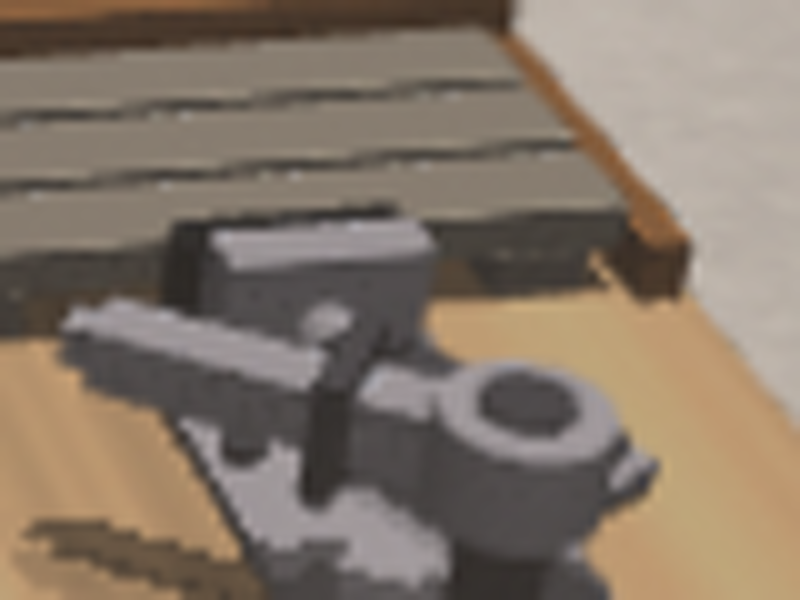

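The bar is in line to within about 2 mm. I lower it 2 mm and slide on gently.

servo_tool:
  commands: "0 0 0 0 0 2 0; 0 0 0 -10 0 0 0; 0 0 0 -10 0 0 0; 0 0 0 -8 0 0 0; 0 0 0 -8 0 0 0"

```text
time_s: 7.58
eef_pos: [0.5668, -0.0087, 0.0574]
eef_rot: [0.0, 0.431, 0.902, 0.0]
wrist_force: [-0.1, 1.4, -2.2]
opening: 0.341
grasp_force: 59.8
```

servo_tool:
  commands: "0 0 0 -4 0 0 0; 0 0 0 -4 0 0 0; 0 0 0 -4 0 0 0"

```text
time_s: 7.95
eef_pos: [0.5739, -0.0174, 0.0572]
eef_rot: [-0.0, 0.431, 0.902, -0.0]
wrist_force: [0.9, -0.2, -2.8]
opening: 0.34
grasp_force: 59.8
```

```bash
python3 - <<'E'
from h import *
p,R,s=cur();print(p,R.T@s['wrist_force'],s['torque'],s['time_s'])
a=camera('side');A=cv2.resize(a[165:225,350-50:350+30],None,fx=8,fy=8,interpolation=cv2.INTER_CUBIC);cv2.imwrite('pics/c3.png',A)
E
```

```text
[ 0.57386807 -0.01744966  0.05721236] [-0.69702708  0.55567693  2.8031915 ] [0.00122732 0.00130391 0.05111994] 7.95
```

View pics/c3.png

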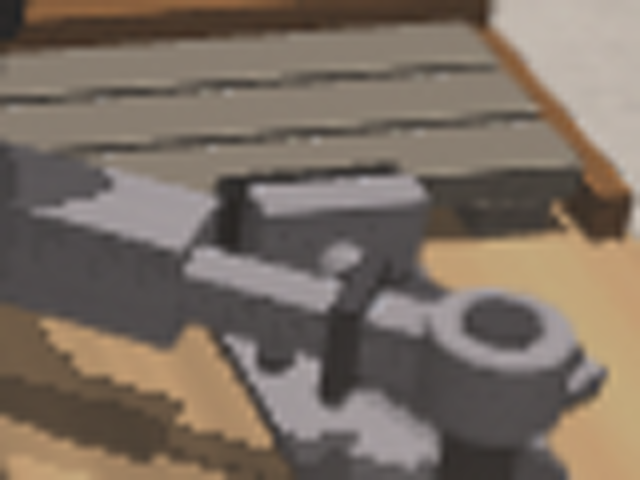

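The bar's end at (200,270) is over the lever tip with no contact force. I push on toward the collar at (345,330).

servo_tool:
  commands: "0 0 0 -6 0 0 0; 0 0 0 -6 0 0 0; 0 0 0 -6 0 0 0; 0 0 0 -6 0 0 0; 0 0 0 -5 0 0 0"

```text
time_s: 8.62
eef_pos: [0.5924, -0.0404, 0.0573]
eef_rot: [0.0, 0.431, 0.902, -0.0]
wrist_force: [0.3, 0.3, -2.6]
opening: 0.343
grasp_force: 59.8
```

servo_tool:
  commands: "0 0 0 -2 0 0 0; 0 0 0 -2 0 0 0; 0 0 0 -2 0 0 0; 0 0 0 0 0 0 0"

```text
time_s: 9.12
eef_pos: [0.5959, -0.0447, 0.0573]
eef_rot: [0.0, 0.431, 0.902, -0.0]
wrist_force: [-0.5, -0.2, -1.9]
opening: 0.341
grasp_force: 59.8
```

```bash
python3 - <<'E'
from h import *
p,R,s=cur();print(p,R.T@s['wrist_force'],s['torque'],s['time_s'],np.arctan2(R[1,0],R[0,0]))
pv=np.array([.675,-.1437]);v=p[:2]-pv;print(np.hypot(*v),np.arctan2(v[1],v[0]))
# swing about pivot
r=np.hypot(*v);a0=np.arctan2(v[1],v[0]);w=[]
for k in range(1,11):
    a=a0+.132*k;w.append((pv[0]+r*np.cos(a),pv[1]+r*np.sin(a),p[2],2.25+.132*k,1))
plan(w,0)
E
```

```text
[ 0.59591604 -0.04467791  0.0573241 ] [ 0.10501854 -0.50758656  1.88312979] [ 0.00601693 -0.04603635 -0.00469624] 9.125 2.2497836058259932
0.12672666277656067 2.2447133542070627
0 0 -0.132 -1 -16.7 0 0; 0 0 -0.132 -1 -16.7 0 0; 0 0 -0.132 -1.1 -16.7 0 0; 0 0 -0.132 -1 -16.6 0 0; 0 0 -0.132 -1 -16.7 0 0
0 0 -0.132 -1 -16.7 0 0; 0 0 -0.132 -1 -16.7 0 0; 0 0 -0.132 -1 -16.7 0 0; 0 0 -0.132 -1.1 -16.7 0 0; 0 0 -0.132 -1 -16.7 0 0
```

servo_tool:
  commands: "0 0 -0.1 -0.6 -12.6 0 0; 0 0 -0.1 -0.6 -12.6 0 0; 0 0 -0.1 -0.6 -12.6 0 0; 0 0 -0.1 -0.6 -12.6 0 0; 0 0 -0.1 -0.6 -12.6 0 0"

```text
time_s: 9.75
eef_pos: [0.5602, -0.0908, 0.0575]
eef_rot: [0.002, 0.192, 0.981, 0.003]
wrist_force: [12.9, 18.8, -7.0]
opening: 0.337
grasp_force: 60.2
```

```bash
cat >> h.py <<'E'
def rep(pv=np.array([.675,-.1437])):
    p,R,s=cur();v=p[:2]-pv
    print(p,(R.T@s['wrist_force']).round(2),np.round(s['torque'],2),s['time_s'],'psi',np.arctan2(R[1,0],R[0,0])%6.283,'r,ang',np.hypot(*v),np.arctan2(v[1],v[0])%6.283)
    return p,R,s
E
python3 -c "
from h import *
rep()"
```

```text
[ 0.5602361  -0.09076288  0.05745666] [-4.79 22.22  7.2 ] [ 2.97 -1.86  0.73] 9.75 psi 2.754414388408052 r,ang 0.1263846930515574 2.709406409015544
```

servo_tool:
  commands: "0 0 -0.1 -0.6 -12.6 0 0; 0 0 -0.1 -0.6 -12.6 0 0; 0 0 -0.1 -0.6 -12.6 0 0; 0 0 -0.1 -0.6 -12.6 0 0; 0 0 -0.1 -0.6 -12.6 0 0"

```text
time_s: 10.38
eef_pos: [0.5484, -0.1517, 0.0571]
eef_rot: [-0.001, -0.057, 0.998, 0.004]
wrist_force: [-2.8, 14.0, 5.7]
opening: 0.342
grasp_force: 61.7
```

servo_tool:
  commands: "0 0 -0.1 -0.6 -12.6 0 0; 0 0 -0.1 -0.6 -12.6 0 0; 0 0 -0.1 -0.6 -12.6 0 0; 0 0 0 0 0 0 0"

```text
time_s: 10.88
eef_pos: [0.5592, -0.1935, 0.0575]
eef_rot: [0.0, -0.202, 0.979, -0.0]
wrist_force: [-0.9, -0.4, -2.6]
opening: 0.339
grasp_force: 62.6
```

```bash
python3 -c "
from h import *
rep()
a=camera('top');b=camera('side');cv2.imwrite('pics/t4.png',a);
cv2.imwrite('pics/c4.png',np.hstack([cv2.resize(a[80:200,210:310],None,fx=4,fy=4,interpolation=2),cv2.resize(b[150:270,280:380],None,fx=4,fy=4,interpolation=2)]))"
```

```text
[ 0.5591962  -0.19349714  0.05748999] [ 0.96 -0.07  2.61] [ 0.07 -0.02 -0.03] 10.875 psi 3.5478393493359928 r,ang 0.1260566307923951 3.5475163905444322
```

View pics/c4.png

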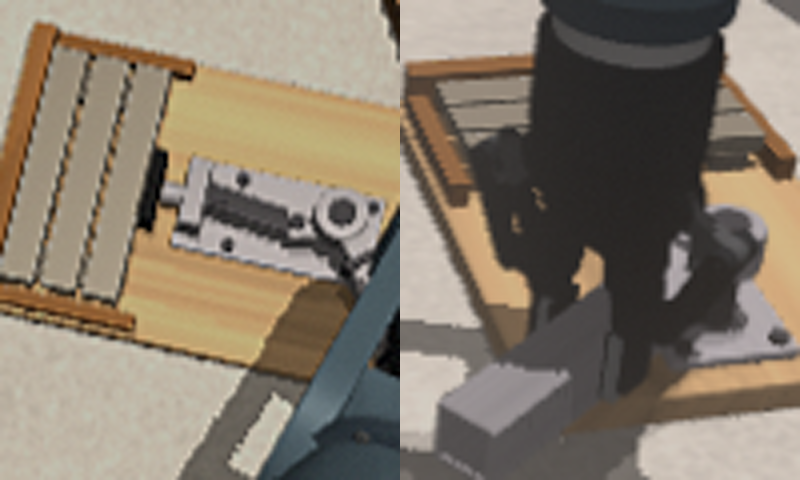

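The pad is extended, the panel is at the fence, and there is almost no force on the bar, so the lever has gone home. Now I draw the bar off.

servo_tool:
  commands: "0 0 0 8 0 0 0; 0 0 0 10 0 0 0; 0 0 0 10 0 0 0; 0 0 0 10 0 0 0; 0 0 0 10 0 0 0"

```text
time_s: 11.6
eef_pos: [0.5141, -0.2122, 0.0574]
eef_rot: [-0.0, -0.203, 0.979, -0.0]
wrist_force: [0.0, -0.1, -1.7]
opening: 0.337
grasp_force: 62.6
```

servo_tool:
  commands: "0 0 0 12 0 0 0; 0 0 0 15 0 0 0; 0 0 0 15 0 0 0; 0 0 0 0 0 -25 0; 0 0 0 0 0 -25 0"

```text
time_s: 12.22
eef_pos: [0.4752, -0.2288, 0.1075]
eef_rot: [-0.0, -0.202, 0.979, 0.0]
wrist_force: [1.7, -0.8, -1.8]
opening: 0.339
grasp_force: 62.4
```

```bash
python3 - <<'E'
from h import *
rep()
plan([(.5005,-.325,.09,2.967,7),(.5005,-.325,.05,2.967,3)],0)
E
```

```text
[ 0.47518162 -0.22878349  0.10751815] [-1.24 -1.36  1.78] [ 0.04 -0.06 -0.05] 12.225 psi 3.548829422629445 r,ang 0.21717869771763312 3.5439589097814133
0 0 0.083 2.1 -14.1 2.5 0; 0 0 0.083 1 -14.1 2.5 0; 0 0 0.083 -0.3 -14.3 2.5 0; 0 -0.001 0.084 -1.4 -14.1 2.5 0; 0.001 0 0.083 -2.5 -14 2.5 0
0 0 0.083 -3.8 -13.7 2.5 0; 0 0 0.083 -4.8 -13.4 2.5 0; 0 0 0 0 0 13.3 0; 0 0 0 0 0 13.3 0; 0 0 0 0 0.1 13.4 0
```

servo_tool:
  commands: "0 0 0.083 2 -14 2.5 0; 0 0 0.083 1 -14 2.5 0; 0 0 0.083 -0.5 -14.5 2.5 0; 0 0 0.083 -1.5 -14 2.5 0; 0 0 0.083 -2.5 -14 2.5 0"

```text
time_s: 12.85
eef_pos: [0.4941, -0.2978, 0.0946]
eef_rot: [-0.0, 0.005, 1.0, 0.0]
wrist_force: [-0.4, 0.5, -3.1]
opening: 0.345
grasp_force: 62.5
```

servo_tool:
  commands: "0 0 0.083 -4 -13.5 2.5 0; 0 0 0.083 -4.5 -13.5 2.5 0; 0 0 0 0 0 13 0; 0 0 0 0 0 13.5 0; 0 0 0 0 0 13.5 0"

```text
time_s: 13.48
eef_pos: [0.5013, -0.3235, 0.0483]
eef_rot: [-0.001, 0.086, 0.996, 0.001]
wrist_force: [-0.1, 0.8, -2.1]
opening: 0.342
grasp_force: 62.5
```

```bash
python3 - <<'E'
from h import *
rep()
plan([(.5005,-.325,.0175,2.967,5)],0)
a=camera('top');b=camera('side')
c=lambda i,x,y:cv2.resize(i[y:y+120,x:x+100],None,fx=4,fy=4,interpolation=2)
cv2.imwrite('pics/c5.png',np.hstack([c(b,280,150),c(b,265,270-15)if 0 else c(b,280,264)]))
E
```

```text
[ 0.50127513 -0.32351405  0.04825802] [0.2  0.75 2.1 ] [ 0.03 -0.02  0.01] 13.475 psi 2.9700444693859804 r,ang 0.2500268410425001 3.9440273116530085
0 0 0.001 0.1 -0.3 6.2 0; 0 -0.001 0 0.1 -0.4 6.1 0; 0.001 0 0.001 0.1 -0.3 6.2 0; 0 0 0 0.1 -0.3 6.1 0; 0 0 0.001 0.1 -0.3 6.2 0
```

View pics/c5.png

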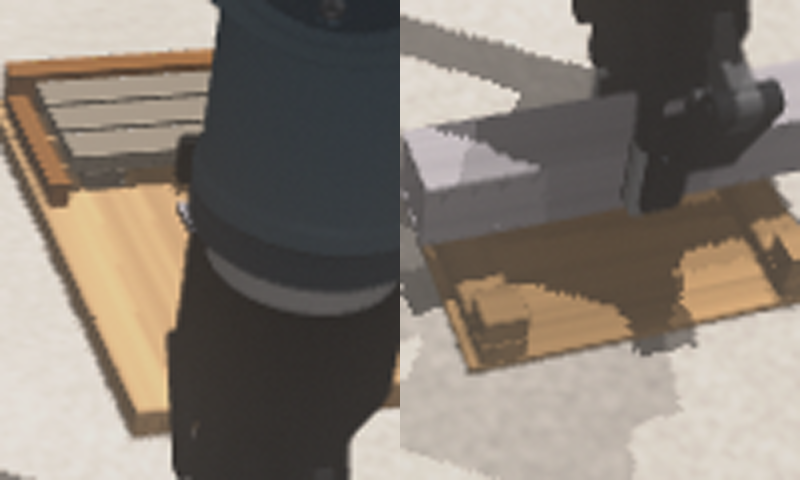

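The bar (right) hangs over the rack between the cheeks. I lower it with the small lateral correction.

servo_tool:
  commands: "0 0 0 0.5 -1.5 10 0; 0 0 0 0 0 10 0; 0 0 0 0 0 7 0; 0 0 0 0 0 3 0; 0 0 0 0 0 0 0"

```text
time_s: 14.2
eef_pos: [0.5011, -0.3258, 0.0196]
eef_rot: [-0.0, 0.086, 0.996, 0.0]
wrist_force: [0.1, 0.1, -2.2]
opening: 0.343
grasp_force: 62.5
```

servo_tool:
  commands: "0 0 0 0 0 1 0; 0 0 0 0 0 0.5 0; 0 0 0 0 0 0 0"

```text
time_s: 14.58
eef_pos: [0.5013, -0.326, 0.0185]
eef_rot: [0.0, 0.086, 0.996, -0.0]
wrist_force: [-0.3, 0.1, -3.0]
opening: 0.341
grasp_force: 62.5
```

servo_tool:
  commands: "0 0 0 0 0 1 0; 0 0 0 0 0 1 0; 0 0 0 0 0 0.5 0; 0 0 0 0 0 0 0; 0 0 0 0 0 0 0"

```text
time_s: 15.2
eef_pos: [0.5012, -0.3259, 0.0159]
eef_rot: [0.0, 0.086, 0.996, -0.0]
wrist_force: [-0.1, 0.0, -2.2]
opening: 0.345
grasp_force: 62.9
```

servo_tool:
  commands: "0 0 0 0 0 0.5 0; 0 0 0 0 0 0.5 0; 0 0 0 0 0 0 0"

```text
time_s: 15.58
eef_pos: [0.5012, -0.3259, 0.0158]
eef_rot: [-0.0, 0.086, 0.996, -0.0]
wrist_force: [-4.3, 2.6, 8.1]
opening: 0.34
grasp_force: 64.1
```

Contact: the bar is seated. I open the gripper and then retreat upward.

servo_tool:
  commands: "0 0 0 0 0 0 1; 0 0 0 0 0 0 1; 0 0 0 0 0 0 1; 0 0 0 0 0 0 1; 0 0 0 0 0 0 1"

```text
time_s: 16.2
eef_pos: [0.5012, -0.3259, 0.0147]
eef_rot: [-0.0, 0.086, 0.996, 0.0]
wrist_force: [-0.5, 0.5, 0.5]
opening: 1.0
grasp_force: 0.0
```

servo_tool:
  commands: "0 0 0 0 0 -15 1; 0 0 0 0 0 -30 1; 0 0 0 0 0 -40 1; 0 0 0 0 0 -40 1; 0 0 0 0 0 -40 1"

```text
time_s: 16.82
eef_pos: [0.5013, -0.3259, 0.1824]
eef_rot: [0.001, 0.086, 0.996, -0.0]
wrist_force: [0.9, 0.1, -0.2]
opening: 1.006
grasp_force: 0.0
```

servo_tool:
  commands: "0 0 0 40 0 0 1; 0 0 0 50 0 0 1; 0 0 0 50 0 0 1; 0 0 0 40 0 0 1; 0 0 0 0 0 0 1"

```text
time_s: 17.45
eef_pos: [0.3223, -0.2946, 0.1807]
eef_rot: [0.0, 0.087, 0.996, -0.001]
wrist_force: [-0.3, 0.3, -0.5]
opening: 1.001
grasp_force: 0.0
```

```bash
python3 - <<'E'
from h import *
rep();a=camera('top');b=camera('side');cv2.imwrite('pics/t6.png',a)
c=lambda i,x,y:cv2.resize(i[y:y+150,x:x+ (133 if 0 else 200)],None,fx=4,fy=4,interpolation=2)
x=cv2.resize(a[80:240,200:390],None,fx=400/190,fy=400/190,interpolation=2)
y=cv2.resize(b[150:370,225:415],None,fx=400/190,fy=400/190,interpolation=2)
H=max(len(x),len(y));x=cv2.copyMakeBorder(x,0,H-len(x),0,0,0);y=cv2.copyMakeBorder(y,0,H-len(y),0,0,0)
cv2.imwrite('pics/c6.png',np.hstack([x,y]))
E
```

```text
[ 0.32226031 -0.29455671  0.18067586] [0.39 0.2  0.53] [-0.01  0.02 -0.02] 17.45 psi 2.9666725293807947 r,ang 0.3836444086873923 3.545538599072366
```

View pics/c6.png

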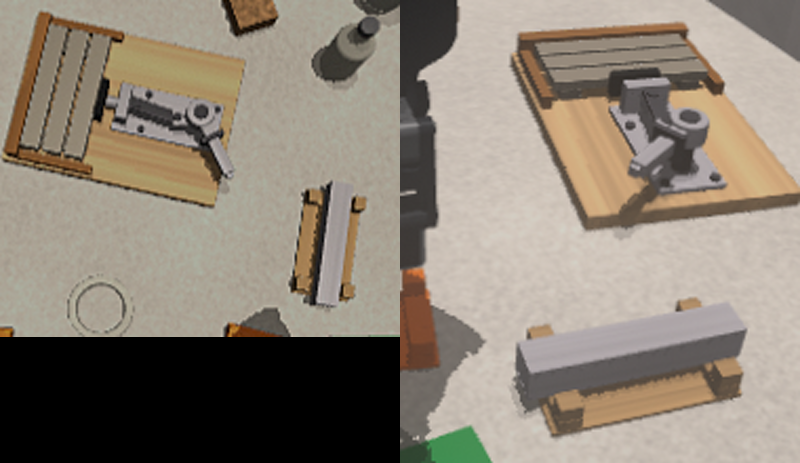

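The lever points at about 3.56 rad (home is 3.55), the panel is against the fence, and the bar lies in both saddles. Handing in.

```bash
python3 -c "
from bench import *
print(hand_in())"
```

```text
the job is handed in; nothing more can be done
None
```

I handed the job in at about 17.5 s of the 61 s: the lever is fully home with the panel pressed against the fence, and the bar is back in both saddles of its rack. The final pictures confirm this; the hand-in itself returned no verdict.

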